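Close and bolt the record tray

ROBOT

A 6-joint arm with a two-finger parallel gripper is mounted at the origin on the work surface. World frame = base frame: x ahead of the robot, y to its left, z up, the work surface at z = 0. Lengths are in m, angles in rad, forces in N, time in s.
With the tool pointing down it reaches from about 0.35 to 0.925 m from the base axis. Payload 6.4 kg.
Tool frame: the origin (TCP) lies midway between the tips of the shut fingers; the grasp point (between the pads) lies 19 mm behind it; z points along the fingers, y is the line along which they close (so a half turn about z gives the same grasp; the last joint's range is limited). The gripper opens to 85 mm and grips with 20 to 120 N. Pads are 22 mm wide; open, the fingers measure 114 mm over their backs; the gripper's body (76 mm by 85 mm) begins 54 mm behind the grasp point. The pads swing forward as they close: fully open they stand 13 mm farther back than shut.
Start: joints at [-1.302, 0.245, 1.558, -0, 1.339, -0.174], TCP at [0.279, -0.587, 0.231] pointing down, gripper open.
Joint ranges: [-3.13, 3.13], [-1.02, 2.26], [0.13, 2.54], [-0.95, 4.09], [0.21, 2.88], [-2.74, 2.74]. Speed limits (rad/s): [2.57, 2.57, 3.14, 3.14, 3.14, 3.14].

INTERFACE

Orientations are given as a unit quaternion [w, x, y, z].
In Python, from station import r, viewer, job_done gives the robot as it stands. The module is installed in compiled form; this text tells all that it offers.
- The arm moves only by the shell command python3 -m crank 'ROWS'. ROWS is JSON, a list of rows, each a list of 5 numbers: the closure, from 0 (fully open) to 1 (shut), then the shift along the tool's x, y, z normalised to -1 to 1, where 1 is 600 mm, then the turn about the tool's z normalised to -1 to 1, where 1 is 30 degrees. A call has exactly 8 rows; each row is the pose to reach, as a shift and turn from the pose commanded when the call began, along the tool's axes at that moment; what a row does not reach only later rows make up. A row lasts 1/10 s, in which the tool goes at most 50 mm and 8.59 degrees, less where a joint would pass 70% of its speed; a pose out of reach is approached as far as the arm can. A call with a number of a shift or a turn outside -1 to 1 is refused whole. A call with a gripper value outside its range is refused whole. The fingers move at their own pace and stop on an object; the grip force is fixed at half the most. Time passes only in rows, so rows that repeat a pose let the fingers close, or fill a call up. It gives the time, the measured TCP pose, the force, the opening and the grip force at its end, in the units of the state.
- r.get_obs(): the state, without advancing time (a new reading comes with each control period).
- viewer.snapshot(name): name is "side" or "top"; returns a dict with "color" (480x640x3 uint8, blue, green, red), "z_map" (480x640 float32, m along the optical axis (not along the pixel's ray), 0 where there is no reading), "camera_matrix" (3x3 intrinsics, pixels), "position" and "rotation" of the camera in the world. Camera axes: x right, y up, looking along -z (the intrinsics and any distortion apply to the point x, -y, -z); pixel columns grow to the right and rows downward; lengths in m; the calibration is good to about 2 mm. A picture is of the moment at which its call begins.
- job_done(): hands the job in; it is judged then, once.
The state is a dict: "clock": time; "joint_pos": joint angles; "qvel": joint speeds; "tau": joint torques, N m; "eef_pos": TCP position; "tcp_rot": TCP orientation; "contact_force": force on the tool from outside, world axes, zero at the start; "torque": the same for the moment, N m; "grip_width": finger opening in m; "gripper_force": force on a finger pad.
Only numpy, scipy, OpenCV 4.12 (cv2) and the standard library are available. Lean on these libraries where they do the work, as an engineer would, in place of code of your own. Each camera call takes 0.05 s, during which the arm holds its last target. There are 200 camera calls.

TASK

Close the front of the record tray for transport: swing the long aluminium bar shut across the three boxes so that they are pushed in behind it, and lean on it firmly, at about 15 N, for about a second so that it sits fully home against the rubber-tipped stop. Then take your hand off the bar and slide the bolt all the way across in front of the bar's end to lock it. Be gentle: never push the bar or the bolt with more than 25 N, and do not disturb the other things on the table.

Things in the scene. Friction and masses are not known exactly. Their poses are not given: they have to be found in the camera images.
- tray: Grey steel tray, fixed, its front open to the robot. Origin at table height, mid-front, on the closing line: x points into the tray, y left along the front, z up. Walls 50 mm high; inside x 10 to 150, y -115 to +91 mm, floor 3 mm thick. The bolt's base (x -65.5 to -19.5, y -232 to -152 mm, 6 mm high) carries a staple 25 mm high at y -161 to -152 mm.
- pivot (a point): Top centre of the upright steel pivot post, at x -8, y +130, z 34 mm in the tray's frame. The post is 12 mm in diameter and carries the bar's eye; a strap over it, 30 to 34 mm above the table, keeps the eye from lifting off.
- stop: Steel block 20 x 22 x 30 mm high at the right end of the tray's front, with a rubber-tipped screw (18 mm disc, centre 13 mm up, y -129 mm in the tray's frame) that the bar's back face meets when home. The screw's setting differs each time and is not in this pose: its tip stands 0 to 18 mm in front (-x) of this origin, which lies on the tray's x = 0, under the screw. It hardly yields.
- bar: Aluminium bar, about 0.28 kg (varies), 24 mm high, 16 mm thick, lying on the table. Its left end is an eye, 29 mm across, on the pivot post with 1.5 mm play all round. Origin: centre of the eye's underside; it runs along its own -y, faces at x -8 (front, to push) and +8 mm (back). Parallel to the tray when shut; starts at yaw -0.65 to -0.45 rad from that, towards the robot.
- bar_end (a point): Centre of the end face of the bar's free end, 270 mm from the eye's centre, 12 mm above the table. With the bar home it lies at y -140 mm and, depending on the stop's screw, x -8 to -27 mm in the tray's frame. It takes 1 to 8 N here to swing the bar and the boxes it meets; only friction holds the bar until it is bolted.
- bolt (a joint): Steel slide bolt: 0 m drawn back (starts at 0 to 0.003), 0.026 m fully shot, a hard stop. Slides along the tray's +y with about 2 N of friction and stays where left. Its tongue (10 mm wide, 7 to 21 mm above the table, back face at x -37.5 mm) passes in front of the home bar with 2.7 to 21 mm to spare; it jams on the end of a bar left farther out. At 0 its tip is 4 mm short of the shut bar.
- bolt_knob (a point): On the axis of the bolt's upright knob, a steel pin 14 mm in diameter, 21 to 57 mm above the table; this point is 42 mm above the table. At bolt 0 it lies at x -42.5, y -194 mm in the tray's frame and moves with the bolt.
- box_left: Cardboard record box next to the pivot: 120 mm deep (x), 64 mm wide, 70 mm high, about 0.2 kg (varies). Origin at the centre of its underside, on the tray's floor. Starts 10 to 14 mm out of the tray's front (the middle one 18 to 26, the right one 24 to 34 mm); the home bar pushes their fronts to within 0 to 17 mm of the tray's x = 0, depending on the stop's screw. There is free room behind them.
- box_mid: The same kind of box, in the middle.
- box_right: The same kind of box, next to the stop.
- stamp: Wooden rubber stamp with a turned handle, 40 mm wide, 54 mm high, standing on the table in front of the tray, left of the bar. Bystander. Origin at its underside.
- pad: Black ink pad, 75 x 110 x 16 mm, at the left front. Bystander.
- glue: Small glue bottle, 44 mm wide, 110 mm high, left of the tray. Bystander.
- label_box: Small cardboard box 90 x 60 x 45 mm to the right of the tray, beyond the bolt. Bystander.
- cup: White cup, 70 mm wide, 90 mm high, at the right. Bystander.
- tape: Roll of clear tape, 90 mm wide, 22 mm high, lying flat at the right. Bystander.
- notebook: Grey notebook 150 x 210 x 14 mm at the left. Bystander.
Mind the look-alikes: they are no part of the job. Leave any orange or yellow look-alike of the box_right alone. What is shaped like the box_left but green is not meant.

How it is judged:
By the outcome, as a careful person would: the job done as asked, in the order asked, and still so for the second after the job is handed in, with the robot touching nothing.
It also fails if it takes over 69 s, if anything falls off the work surface, if the arm or the gripper's body presses on something with over 40 N, if the wrist force passes 120 N, or if a joint passes its speed limit or range.

## Working session

There is one attempt and no reset: what is moved stays moved. The work goes in short steps, Python scripts to look and compute and a shell command to move; the robot and the scene stay as the last step left them, time stands still between calls to the robot, and variables do not carry over. Pictures are saved under pics/ and viewed, at most 10 in all, crops included, and the job is handed in when it is done.

```bash
mkdir -p pics; cat > h.py <<'E'
import numpy as np, cv2, pickle
from station import r, viewer, job_done
def snap(n):
    s=viewer.snapshot(n); pickle.dump(s,open(f'/tmp/{n}.pkl','wb')); return s
def load(n): return pickle.load(open(f'/tmp/{n}.pkl','rb'))
def ray(s,u,v):
    K=s['camera_matrix']; d=np.array([(u-K[0,2])/K[0,0],-(v-K[1,2])/K[1,1],-1.]); return np.array(s['position']),np.array(s['rotation'])@d
def onz(s,u,v,z):
    p,d=ray(s,u,v); return p+d*(z-p[2])/d[2]
def cloud(s):
    K=s['camera_matrix'];z=s['z_map'];v,u=np.mgrid[:480,:640]
    c=np.stack([(u-K[0,2])/K[0,0]*z,-(v-K[1,2])/K[1,1]*z,-z],-1); P=c@np.array(s['rotation']).T+s['position']; P[z==0]=np.nan; return P
E
python3 - <<'E'
from h import *
for n in('top','side'):
    s=snap(n); cv2.imwrite(f'pics/{n}0.png',s['color']); print(n,s['position'],np.round(s['rotation'],3).tolist(),s['camera_matrix'].tolist(),[k for k in s])
print(r.get_obs())
E
```

```text
top [0.29982821 0.0086347  1.33874981] [-0.701, -0.066, 0.058, 0.708] [[477.1080267317487, 0.0, 325.3119008747409], [0.0, 477.1080267317487, 237.23995035211217], [0.0, 0.0, 1.0]] ['color', 'z_map', 'camera_matrix', 'position', 'rotation']
side [0.25275931 0.93109868 0.74372669] [-0.122, -0.071, 0.443, 0.885] [[534.5670001133049, 0.0, 305.98227218055814], [0.0, 534.5670001133049, 233.07957651509108], [0.0, 0.0, 1.0]] ['color', 'z_map', 'camera_matrix', 'position', 'rotation']
{'clock': 0.1, 'joint_pos': array([-1.30206671e+00,  2.45735861e-01,  1.55892676e+00, -2.47438588e-05,
        1.33870821e+00, -1.74071335e-01]), 'qvel': array([ 0.00180511, -0.00161685, -0.00415687, -0.00025248, -0.00033222,
        0.00072039]), 'tau': array([-3.06812772e-04, -4.30668533e+01, -3.27130330e+01, -2.31065114e-04,
        2.75524202e-03, -4.89577275e-06]), 'eef_pos': array([ 0.27838358, -0.58679548,  0.23027725]), 'tcp_rot': array([-8.87522118e-04,  9.75589854e-01,  2.19598829e-01, -5.40882286e-05]), 'contact_force': array([-0.07447011,  0.37131485, -0.53586278]), 'torque': array([-0.01209942,  0.03335392, -0.02137536]), 'gripper_force': 0.0, 'grip_width': 0.08530832514859155}
```

View pics/top0.png

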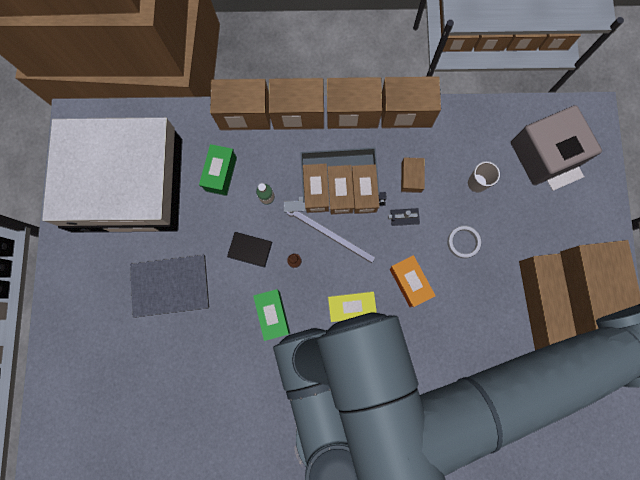

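View pics/side0.png

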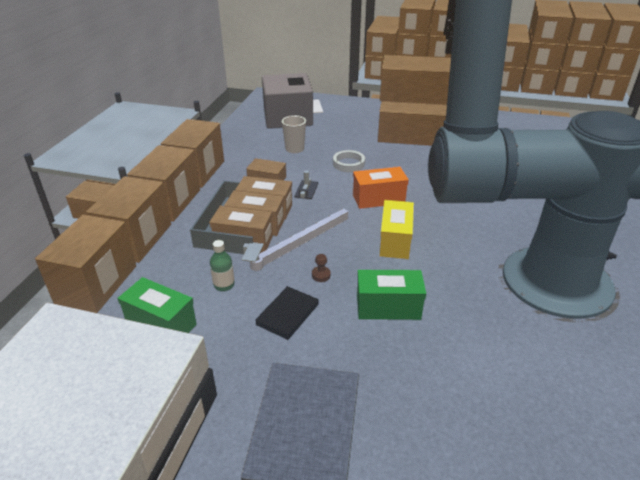

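The top view shows the tray with three brown boxes at px (316,187), (341,187) and (366,187). The bar runs from the eye near (292,208) to its end at (373,260), and the bolt is at (404,216). The look-alikes are green at (217,170) and (271,314), yellow at (352,306) and orange at (412,281). All of them are outside the tray, so I'll leave them alone. Next I'll confirm this in an enlarged crop and measure.

```bash
python3 - <<'E'
from h import *
s=load('top'); t=load('side')
a=cv2.resize(s['color'][140:280,270:450],(771,600),interpolation=cv2.INTER_CUBIC)
cv2.imwrite('pics/c1.png',a)
b=cv2.resize(t['color'][150:290,180:360],(771,600),interpolation=cv2.INTER_CUBIC)
cv2.imwrite('pics/c2.png',b)
P=cloud(s)
for u,v in [(340,230),(316,187),(341,187),(366,187),(330,232),(350,245),(404,216),(304,152),(374,152),(294,260)]: print(u,v,np.round(P[v,u],4))
E
```

```text
Traceback (most recent call last):
  File "h.py", line 12, in cloud
    c=np.stack([(u-K[0,2])/K[0,0]*z,-(v-K[1,2])/K[1,1]*z,-z],-1); P=c@np.array(s['rotation']).T+s['position']; P[z==0]=np.nan; return P
                                                                    ~^~~~~~~~~~~~~~~~~~~~~~~~~~
ValueError: matmul: Input operand 1 has a mismatch in its core dimension 0, with gufunc signature (n?,k),(k,m?)->(n?,m?) (size 4 is different from 3)
```

View pics/c1.png

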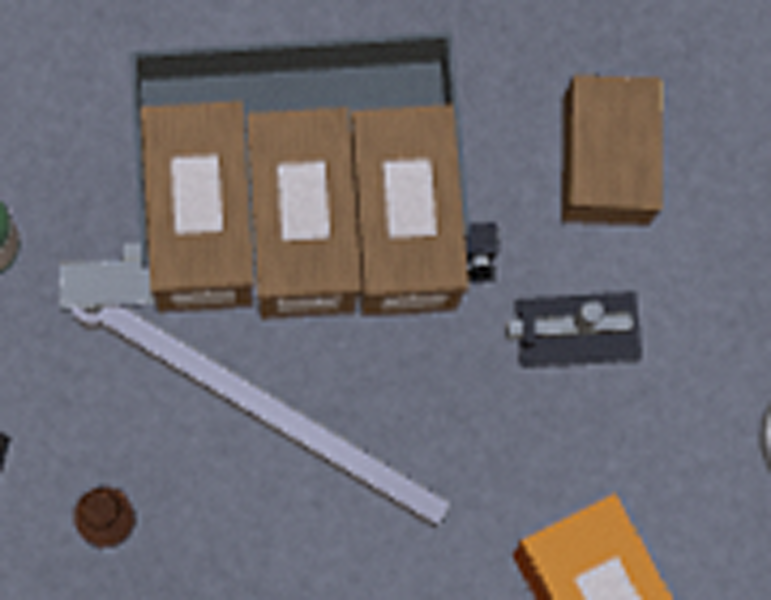

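View pics/c2.png

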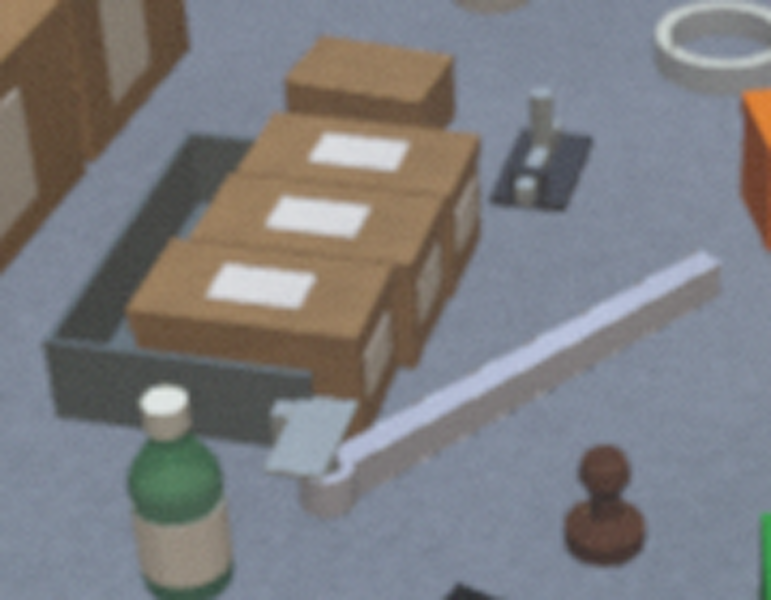

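The enlarged crop confirms it. The bar's eye is at crop (90,315) with its free end at (440,513), the three brown boxes stand in the tray, the stop is at (482,252), and the bolt plate is at (578,328) with its knob at (592,313). The rotation comes as a quaternion, so I'll fix the helper and measure.

```bash
python3 - <<'E'
s=open('h.py').read()
s=s.replace("np.array(s['rotation'])@d","rot(s)@d").replace("np.array(s['rotation']).T","rot(s).T").replace("def snap","from scipy.spatial.transform import Rotation as R\ndef rot(s): return R.from_quat(np.roll(s['rotation'],-1)).as_matrix()\ndef snap",1)
open('h.py','w').write(s)
E
python3 - <<'E'
from h import *
s=load('top'); P=cloud(s)
for u,v in [(340,230),(316,187),(341,187),(366,187),(330,232),(404,216),(408,213),(294,260)]: print(u,v,np.round(P[v,u],4))
c=lambda x,y,z:onz(s,270+(x+.5)/4.283-.5,140+(y+.5)/4.283-.5,z)[:2].round(4)
print('tray back outer corners',c(137,52,.05),c(447,40,.05))
print('base',[c(*p,.006) for p in[(516,298),(637,291),(641,358),(521,366)]],'knob',c(592,311,.057))
# bar mask
im=s['color'].astype(int); m=((P[...,2]>.014)&(P[...,2]<.034)&(im.min(-1)>125)).astype(np.uint8); m[:200]=0;m[:, :285]=0;m[:,385:]=0; m[275:]=0
n,l,st,ce=cv2.connectedComponentsWithStats(m); i=1+st[1:,4].argmax(); print(st[i])
v,u=np.nonzero(l==i); Q=np.array([onz(s,a,b,.024)[:2] for a,b in zip(u,v)]); rc=cv2.minAreaRect(Q.astype(np.float32)*1000); print('bar',rc,cv2.boxPoints(rc).round(1).tolist())
im_b=((im.max(-1)<75)).astype(np.uint8); im_b[:200]=0; im_b[240:]=0; im_b[:,:385]=0; im_b[:,425:]=0
v,u=np.nonzero(im_b); Q=np.array([onz(s,a,b,.006)[:2] for a,b in zip(u,v)]); print('plate',cv2.minAreaRect(Q.astype(np.float32)*1000),len(u))
t=load('side'); d=lambda x,y,z:onz(t,180+(x+.5)/4.283-.5,150+(y+.5)/4.283-.5,z)[:2].round(4)
print('side: knob top',d(542,94,.057),'bar end top',d(708,257,.024),'tray corner',d(47,344,.05),d(190,137,.05),'base',d(494,203,.006),d(567,208,.006),d(590,138,.006))
E
```

```text
340 230 [ 5.583e-01 -2.000e-02 -2.000e-04]
316 187 [0.6653 0.0459 0.0724]
341 187 [ 0.664  -0.0227  0.0744]
366 187 [ 0.6642 -0.0915  0.0707]
330 232 [0.5477 0.0087 0.0268]
404 216 [ 0.5918 -0.2001  0.0245]
408 213 [ 0.5939 -0.2069  0.0525]
294 260 [0.4664 0.1072 0.0531]
tray back outer corners [0.7757 0.0869] [ 0.7815 -0.1183]
base [array([ 0.6163, -0.164 ]), array([ 0.6202, -0.2449]), array([ 0.5745, -0.2456]), array([ 0.5699, -0.1658])] knob [ 0.5951 -0.2058]
[285 202  90  60 594]
bar ((558.0216674804688, 9.359588623046875), (296.8811340332031, 43.83740234375), 59.055824279785156) [[462.8999938964844, -106.69999694824219], [500.5, -129.1999969482422], [653.0999755859375, 125.4000015258789], [615.5999755859375, 147.89999389648438]]
plate ((594.2367553710938, -200.7052001953125), (45.4694709777832, 87.23990631103516), 3.047680377960205) 328
side: knob top [ 0.5936 -0.2014] bar end top [ 0.4702 -0.1065] tray corner [0.7726 0.0953] [ 0.7826 -0.1133] base [ 0.6108 -0.1556] [ 0.5675 -0.1614] [ 0.5752 -0.2413]
```

Measured in world coordinates:

| Item | Value |
|---|---|
| Tray origin | (0.628, -0.008), yaw 0.045 |
| Pivot | (0.614, 0.122) |
| Bar end | (0.470, -0.107), which is 0.270 m from the pivot as it should be, so bar yaw is about -0.61 relative to the tray |
| Knob | (0.594, -0.203) |

Next I'll shut the fingers, line tool x up with the tray's x (a 22.8° turn), and travel above the start of the push.

```bash
python3 -m crank '[[1,0.637,-0.688,0.1,0.76],[1,0.637,-0.688,0.1,0.76],[1,0.637,-0.688,0.1,0.76],[1,0.637,-0.688,0.1,0.76],[1,0.637,-0.688,0.1,0.76],[1,0.637,-0.688,0.1,0.76],[1,0.637,-0.688,0.1,0.76],[1,0.637,-0.688,0.1,0.76]]'
cat >> h.py <<'E'
O=np.array([.628,-.008]); PH=.045
def totray(p): return R.from_euler('z',-PH).apply([p[0]-O[0],p[1]-O[1],p[2]])*1000
def yaw(o):
    q=o['tcp_rot']; M=R.from_quat(np.roll(q,-1)).as_matrix(); return np.arctan2(M[1,0],M[0,0])
def st():
    o=r.get_obs(); F=R.from_euler('z',-PH).apply(o['contact_force'])
    print('t',o['clock'],'tray mm',totray(o['eef_pos']).round(1),'yaw',yaw(o).round(4),'F tray',F.round(2),'j',o['joint_pos'].round(2))
E
python3 -c "
from h import *
st()"
```

```text
clock: 0.9
eef_pos: [0.3976, -0.2058, 0.1884]
tcp_rot: [-0.0, 1.0, 0.022, 0.0]
contact_force: [0.2, -0.1, 0.9]
grip_width: -0.0002
gripper_force: 0.0
t 0.9 tray mm [-239.1 -187.2  188.4] yaw 0.0442 F tray [ 0.21 -0.13  0.86] j [-0.73 -0.21  2.1   0.    1.25  0.79]
```

```bash
python3 -m crank '[[1,0.093,-0.255,0,0],[1,0.093,-0.255,0,0],[1,0.093,-0.255,0,0],[1,0.093,-0.255,0,0],[1,0.093,-0.255,0.23,0],[1,0.093,-0.255,0.23,0],[1,0.093,-0.255,0.23,0],[1,0.093,-0.255,0.23,0]]' >/dev/null
python3 - <<'E'
from h import *
st(); s=snap('top'); t=snap('side')
a=cv2.resize(s['color'][180:300,260:420],(800,600),interpolation=cv2.INTER_CUBIC)
b=cv2.resize(t['color'][150:300,220:420],(800,600),interpolation=cv2.INTER_CUBIC)
cv2.imwrite('pics/d.png',cv2.resize(np.hstack([a,b]),(800,300)))
E
```

```text
t 1.7 tray mm [-188.3  -34.6   45.6] yaw 0.0444 F tray [ 0.69  0.25 -0.35] j [-0.37  0.04  2.17 -0.    0.94  1.16]
```

View pics/d.png

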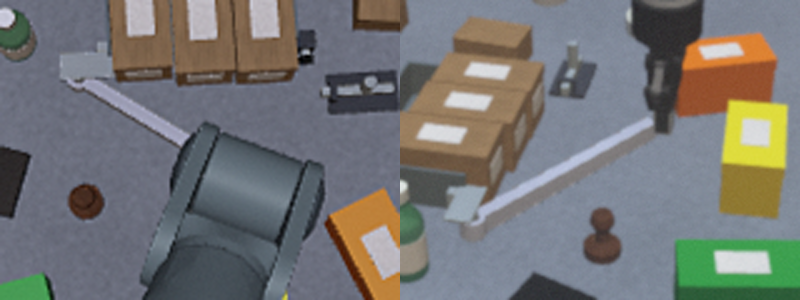

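The side view has the shut fingers at (663,110), on the robot side of the bar near its free end and clear of it. I'll lower them to about 12 mm and ease forward.

```bash
python3 -m crank '[[1,0,0,0.03,0],[1,0,0,0.055,0],[1,0,0,0.055,0],[1,0.008,0.006,0.055,0],[1,0.012,0.009,0.055,0],[1,0.016,0.012,0.055,0],[1,0.02,0.014,0.055,0],[1,0.02,0.014,0.055,0]]' >/dev/null
python3 -c "
from h import *
st()"
```

```text
t 2.6 tray mm [-170.7  -45.    18.3] yaw 0.0447 F tray [-0.23  0.36  0.94] j [-0.38  0.14  2.13  0.    0.87  1.15]
```

```bash
python3 -m crank '[[1,0,0,0.01,0],[1,0.004,0.002,0.01,0],[1,0.008,0.005,0.01,0],[1,0.013,0.008,0.01,0],[1,0.018,0.011,0.01,0],[1,0.024,0.014,0.01,0],[1,0.03,0.017,0.01,0],[1,0.036,0.02,0.01,0]]' 
python3 -c "
from h import *
st()"
```

```text
clock: 3.4
eef_pos: [0.4811, -0.0715, 0.0118]
tcp_rot: [-0.0, 1.0, 0.022, -0.0]
contact_force: [-1.3, -0.8, 0.6]
grip_width: -0.0002
gripper_force: 0.5
t 3.4 tray mm [-149.6  -56.8   11.8] yaw 0.0449 F tray [-1.33 -0.69  0.6 ] j [-0.38  0.2   2.08 -0.    0.87  1.14]
```

```bash
python3 -m crank '[[1,0.01,0.006,0,0],[1,0.021,0.012,0,0],[1,0.032,0.019,0,0],[1,0.043,0.024,0,0],[1,0.054,0.029,0,0],[1,0.065,0.034,0,0],[1,0.076,0.039,0,0],[1,0.087,0.043,0,0]]' 
python3 -c "
from h import *
st()"
```

```text
clock: 4.2
eef_pos: [0.5349, -0.095, 0.0119]
tcp_rot: [0.0, 1.0, 0.022, 0.0]
contact_force: [-0.4, -0.3, 0.7]
grip_width: 0.0003
gripper_force: 0.5
t 4.2 tray mm [-96.9 -82.7  11.9] yaw 0.0448 F tray [-0.41 -0.33  0.68] j [-0.38  0.31  1.93 -0.    0.9   1.14]
```

```bash
python3 -m crank '[[1,0.008,0.003,0,0],[1,0.015,0.006,0,0],[1,0.022,0.008,0,0],[1,0.029,0.01,0,0],[1,0.036,0.012,0,0],[1,0.043,0.013,0,0],[1,0.05,0.014,0,0],[1,0.057,0.015,0,0]]' 
python3 -c "
from h import *
st()"
```

```text
clock: 5.0
eef_pos: [0.5691, -0.1023, 0.0118]
tcp_rot: [0.0, 1.0, 0.022, -0.0]
contact_force: [-1.5, -1.9, 0.3]
grip_width: -0.0001
gripper_force: 0.9
t 5.0 tray mm [-63.1 -91.6  11.8] yaw 0.0449 F tray [-1.63 -1.82  0.32] j [-0.37  0.38  1.84 -0.    0.92  1.15]
```

```bash
python3 -m crank '[[1,0.0025,0.001,0,0],[1,0.005,0.001,0,0],[1,0.0075,0.002,0,0],[1,0.01,0.002,0,0],[1,0.0125,0.002,0,0],[1,0.015,0.003,0,0],[1,0.0175,0.003,0,0],[1,0.02,0.003,0,0]]' 
python3 -c "
from h import *
st()"
```

```text
clock: 5.8
eef_pos: [0.581, -0.1037, 0.0118]
tcp_rot: [0.0, 1.0, 0.022, -0.0]
contact_force: [-2.9, -1.4, 0.4]
grip_width: -0.0002
gripper_force: 1.6
t 5.8 tray mm [-51.3 -93.4  11.8] yaw 0.0449 F tray [-2.95 -1.25  0.43] j [-0.37  0.4   1.81 -0.    0.93  1.16]
```

```bash
python3 -m crank '[[1,0.0006,0,0,0],[1,0.0012,0,0,0],[1,0.0018,0,0,0],[1,0.0024,0,0,0],[1,0.003,0,0,0],[1,0.0036,0,0,0],[1,0.0043,0,0,0],[1,0.005,0,0,0]]' 
python3 -c "
from h import *
st()"
```

```text
clock: 6.6
eef_pos: [0.5839, -0.1034, 0.0119]
tcp_rot: [-0.0, 1.0, 0.022, -0.0]
contact_force: [-4.0, -4.2, 1.0]
grip_width: -0.0002
gripper_force: 1.8
t 6.6 tray mm [-48.3 -93.3  11.9] yaw 0.0448 F tray [-4.17 -4.01  0.95] j [-0.37  0.41  1.81  0.    0.93  1.16]
```

```bash
python3 -m crank '[[1,0.0006,0,0,0],[1,0.0012,0,0,0],[1,0.0018,0,0,0],[1,0.0024,0,0,0],[1,0.003,0,0,0],[1,0.0036,0,0,0],[1,0.0036,0,0,0],[1,0.0036,0,0,0]]' 
python3 -c "
from h import *
st()
s=snap('top');t=snap('side')
b=cv2.resize(t['color'][150:270,220:380],(800,600),interpolation=cv2.INTER_CUBIC)
cv2.imwrite('pics/e.png',b)
"
```

```text
clock: 7.4
eef_pos: [0.5861, -0.1033, 0.0119]
tcp_rot: [0.0, 1.0, 0.022, 0.0]
contact_force: [-2.3, -2.7, 0.1]
grip_width: -0.0001
gripper_force: 1.8
t 7.4 tray mm [-46.2 -93.3  11.9] yaw 0.0448 F tray [-2.42 -2.64  0.09] j [-0.36  0.41  1.8   0.    0.93  1.16]
```

View pics/e.png

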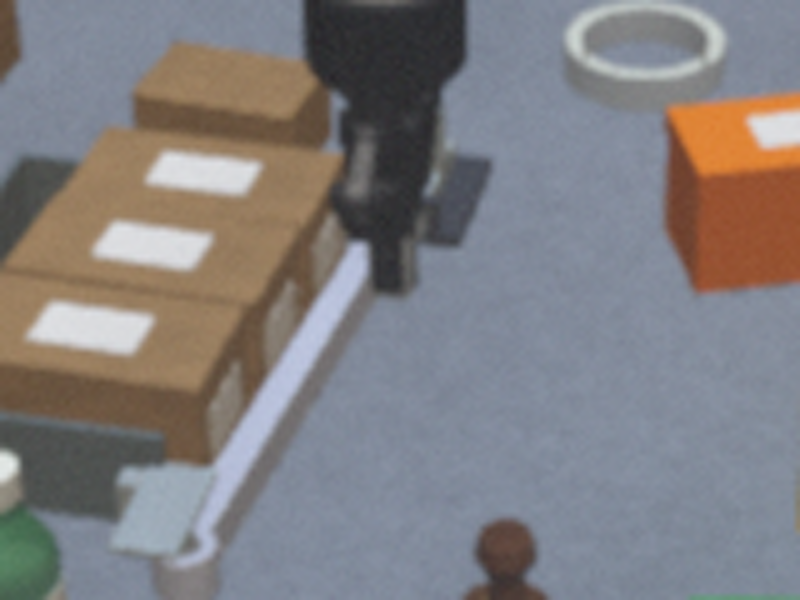

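The side view shows the fingers at (390,250) pressing the bar's front face and the boxes being pushed in. The force is low, so I'll continue in small steps.

```bash
python3 -m crank '[[1,0.0006,0.0003,0,0],[1,0.0012,0.0006,0,0],[1,0.0018,0.0006,0,0],[1,0.0024,0.0006,0,0],[1,0.003,0.0006,0,0],[1,0.0036,0.0006,0,0],[1,0.0043,0.0006,0,0],[1,0.005,0.0006,0,0]]' 
python3 -c "
from h import *
st()"
```

```text
clock: 8.3
eef_pos: [0.5892, -0.1035, 0.0119]
tcp_rot: [0.0, 1.0, 0.022, 0.0]
contact_force: [-3.7, -2.5, 1.3]
grip_width: -0.0003
gripper_force: 2.0
t 8.3 tray mm [-43.1 -93.7  11.9] yaw 0.0448 F tray [-3.82 -2.32  1.3 ] j [-0.36  0.42  1.79 -0.    0.93  1.16]
```

```bash
python3 -c "
from h import *
t=snap('top')
cv2.imwrite('pics/f.png',cv2.resize(t['color'][150:270,270:430],(800,600),interpolation=cv2.INTER_CUBIC))
"
python3 -m crank '[[1,0.0006,0,0,0],[1,0.0012,0,0,0],[1,0.0018,0,0,0],[1,0.0024,0,0,0],[1,0.003,0,0,0],[1,0.0036,0,0,0],[1,0.0042,0,0,0],[1,0.0042,0,0,0]]' 
python3 -c "
from h import *
st()"
```

```text
clock: 9.15
eef_pos: [0.5917, -0.1034, 0.0119]
tcp_rot: [-0.0, 1.0, 0.022, 0.0]
contact_force: [-3.9, -3.2, -0.6]
grip_width: 0.0001
gripper_force: 1.7
t 9.15 tray mm [-40.5 -93.7  11.9] yaw 0.0448 F tray [-4.04 -3.06 -0.56] j [-0.36  0.42  1.79  0.    0.94  1.16]
```

```bash
python3 -m crank '[[1,0.0006,0,0,0],[1,0.0012,0,0,0],[1,0.0018,0,0,0],[1,0.0024,0,0,0],[1,0.003,0,0,0],[1,0.0036,0,0,0],[1,0.0042,0,0,0],[1,0.0042,0,0,0]]' 
python3 -c "
from h import *
st()"
```

```text
clock: 9.95
eef_pos: [0.5941, -0.1033, 0.0119]
tcp_rot: [0.0, 1.0, 0.022, -0.0]
contact_force: [-5.1, -4.2, 1.9]
grip_width: 0.0001
gripper_force: 2.2
t 9.95 tray mm [-38.2 -93.7  11.9] yaw 0.0449 F tray [-5.29 -4.01  1.85] j [-0.36  0.42  1.78 -0.    0.94  1.17]
```

```bash
python3 -m crank '[[1,0.0006,0,0,0],[1,0.0012,0,0,0],[1,0.0018,0,0,0],[1,0.0024,0,0,0],[1,0.003,0,0,0],[1,0.003,0,0,0],[1,0.003,0,0,0],[1,0.003,0,0,0]]' 
python3 -c "
from h import *
st()"
```

```text
clock: 10.75
eef_pos: [0.5959, -0.1033, 0.0119]
tcp_rot: [0.0, 1.0, 0.022, -0.0]
contact_force: [-4.2, -4.2, 1.2]
grip_width: 0.0002
gripper_force: 2.1
t 10.75 tray mm [-36.4 -93.8  11.9] yaw 0.0449 F tray [-4.36 -4.02  1.22] j [-0.36  0.43  1.77 -0.    0.94  1.17]
```

```bash
python3 -m crank '[[1,0.0006,0,0,0],[1,0.0012,0,0,0],[1,0.0018,0,0,0],[1,0.0024,0,0,0],[1,0.003,0,0,0],[1,0.0036,0,0,0],[1,0.0036,0,0,0],[1,0.0036,0,0,0]]' 
python3 -c "
from h import *
st()"
```

```text
clock: 11.55
eef_pos: [0.5981, -0.1032, 0.0119]
tcp_rot: [0.0, 1.0, 0.022, -0.0]
contact_force: [-3.9, -3.4, 1.3]
grip_width: 0.0002
gripper_force: 2.1
t 11.55 tray mm [-34.2 -93.7  11.9] yaw 0.0449 F tray [-4.01 -3.19  1.34] j [-0.36  0.43  1.77 -0.    0.94  1.17]
```

```bash
python3 -m crank '[[1,0.0006,0,0,0],[1,0.0012,0,0,0],[1,0.0018,0,0,0],[1,0.0024,0,0,0],[1,0.003,0,0,0],[1,0.0036,0,0,0],[1,0.0036,0,0,0],[1,0.0036,0,0,0]]' 
python3 -c "
from h import *
st()"
```

```text
clock: 12.35
eef_pos: [0.5996, -0.1032, 0.0119]
tcp_rot: [0.0, 1.0, 0.023, -0.001]
contact_force: [-7.6, -3.7, 2.9]
grip_width: 0.0003
gripper_force: 3.6
t 12.35 tray mm [-32.7 -93.8  11.9] yaw 0.0451 F tray [-7.77 -3.37  2.9 ] j [-0.36  0.44  1.76 -0.    0.94  1.17]
```

```bash
python3 -m crank '[[1,0.0004,0,0,0],[1,0.0008,0,0,0],[1,0.0012,0,0,0],[1,0.0012,0,0,0],[1,0.0012,0,0,0],[1,0.0012,0,0,0],[1,0.0012,0,0,0],[1,0.0012,0,0,0]]' 
python3 -c "
from h import *
st()"
```

```text
clock: 13.15
eef_pos: [0.5996, -0.1031, 0.0119]
tcp_rot: [-0.0, 1.0, 0.023, -0.002]
contact_force: [-10.2, -4.0, 6.0]
grip_width: 0.0001
gripper_force: 5.1
t 13.15 tray mm [-32.7 -93.8  11.9] yaw 0.0453 F tray [-10.34  -3.54   6.01] j [-0.36  0.44  1.76 -0.    0.95  1.17]
```

It has stopped moving while the force climbs at about 3.6 N/mm, so the bar is on the stop. I'll raise the force to about 15 N and hold it.

```bash
python3 -m crank '[[1,0.0007,0,0,0],[1,0.0014,0,0,0],[1,0.002,0,0,0],[1,0.002,0,0,0],[1,0.002,0,0,0],[1,0.002,0,0,0],[1,0.002,0,0,0],[1,0.002,0,0,0]]' 
python3 -c "
from h import *
st()"
```

```text
clock: 13.95
eef_pos: [0.5996, -0.1031, 0.0119]
tcp_rot: [-0.0, 1.0, 0.023, -0.004]
contact_force: [-14.7, -3.8, 10.5]
grip_width: -0.0002
gripper_force: 7.6
t 13.95 tray mm [-32.6 -93.8  11.9] yaw 0.0456 F tray [-14.89  -3.12  10.49] j [-0.36  0.44  1.76 -0.    0.95  1.17]
```

```bash
python3 -m crank '[[1,0,0,0,0],[1,0,0,0,0],[1,0,0,0,0],[1,0,0,0,0],[1,0,0,0,0],[1,0,0,0,0],[1,0,0,0,0],[1,0,0,0,0]]' 
python3 -c "
from h import *
st()"
```

```text
clock: 14.75
eef_pos: [0.5996, -0.1031, 0.0119]
tcp_rot: [-0.0, 1.0, 0.023, -0.004]
contact_force: [-14.5, -3.5, 9.7]
grip_width: -0.0003
gripper_force: 7.6
t 14.75 tray mm [-32.6 -93.8  11.9] yaw 0.0456 F tray [-14.64  -2.8    9.74] j [-0.36  0.44  1.76 -0.    0.95  1.17]
```

```bash
python3 -m crank '[[1,-0.005,0,0,0],[1,-0.015,0,0,0],[1,-0.05,0,0,0],[1,-0.1,0,0,0],[1,-0.1,0,-0.08,0],[1,-0.15,0,-0.16,0],[1,-0.23,0,-0.2,0],[1,-0.3,0,-0.2,0]]' 
python3 - <<'E'
from h import *
st()
s=snap('top');t=snap('side')
a=cv2.resize(s['color'][150:270,270:430],(800,600),interpolation=cv2.INTER_CUBIC)
b=cv2.resize(t['color'][150:270,220:380],(800,600),interpolation=cv2.INTER_CUBIC)
cv2.imwrite('pics/g.png',cv2.resize(np.hstack([a,b]),(800,300),interpolation=cv2.INTER_AREA))
E
```

```text
clock: 15.55
eef_pos: [0.425, -0.112, 0.1362]
tcp_rot: [0.002, 1.0, 0.023, 0.005]
contact_force: [-0.5, -0.4, 1.3]
grip_width: -0.0001
gripper_force: 0.0
t 15.55 tray mm [-207.5  -94.8  136.2] yaw 0.0464 F tray [-0.47 -0.34  1.31] j [-0.52 -0.16  2.16  0.    1.13  1.01]
```

View pics/g.png

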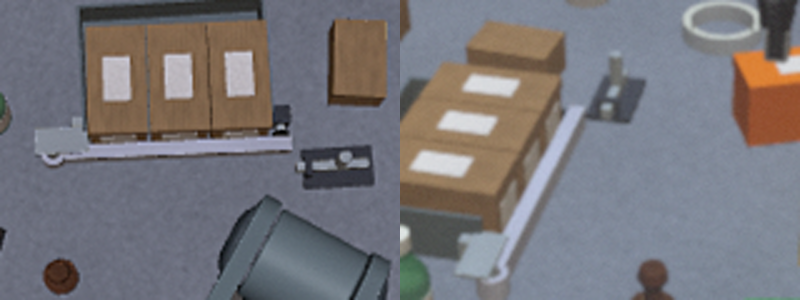

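The composite shows the bar closed across the three boxes, its end at (290,143) by the stop at (283,120). The bolt is still drawn back, with its knob at (346,157). I'll move to the knob's right side, above it.

```bash
python3 -m crank '[[1,0.275,0.235,0,0],[1,0.275,0.235,0,0],[1,0.275,0.235,0,0],[1,0.275,0.235,0,0],[1,0.275,0.235,0,0],[1,0.275,0.235,0,0],[1,0.275,0.235,0.1,0],[1,0.275,0.235,0.1,0]]' >/dev/null
python3 - <<'E'
from h import *
st()
t=snap('side')
cv2.imwrite('pics/k.png',cv2.resize(t['color'][130:250,240:400],(800,600),interpolation=cv2.INTER_CUBIC))
E
```

```text
t 16.45 tray mm [ -48.  -231.5   66.6] yaw 0.0453 F tray [-2.17  1.62 -0.92] j [-0.57  0.41  1.67  0.    1.07  0.96]
```

View pics/k.png

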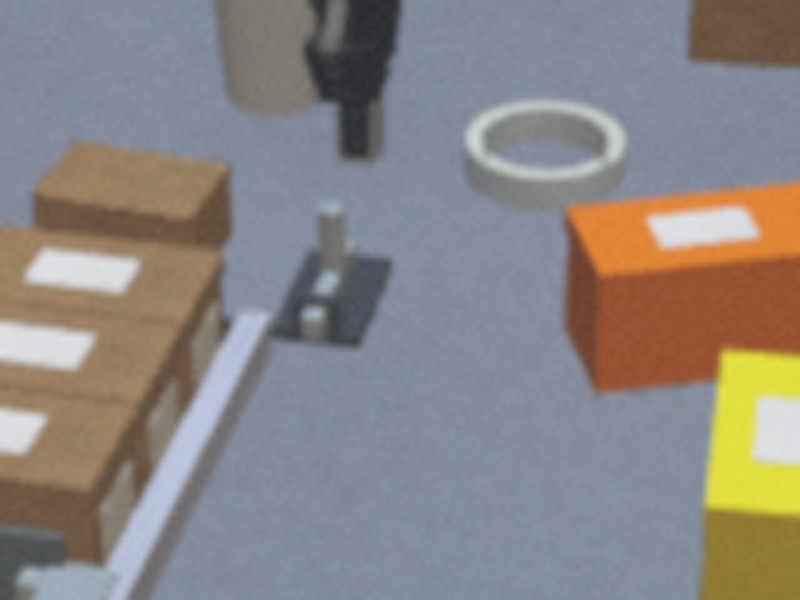

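The fingers at (360,130) are behind the knob at (332,240) and clear of the cup and label box. I'll descend.

```bash
python3 -m crank '[[1,0,0,0,0],[1,0,0,0.02,0],[1,0,0,0.04,0],[1,0,0,0.06,0],[1,0,0,0.06,0],[1,0,0,0.06,0],[1,0,0,0.06,0],[1,0,0,0.06,0]]' >/dev/null
python3 -c "
from h import *
st()"
```

```text
t 17.3 tray mm [ -44.3 -234.9   36.5] yaw 0.0448 F tray [-0.93  0.03  0.72] j [-0.57  0.46  1.67  0.    1.01  0.96]
```

```bash
python3 -m crank '[[1,0.002,-0.005,0,0],[1,0.002,-0.01,0,0],[1,0.002,-0.015,0,0],[1,0.002,-0.019,0,0],[1,0.002,-0.023,0,0],[1,0.002,-0.027,0,0],[1,0.002,-0.031,0,0],[1,0.002,-0.035,0,0]]' >/dev/null
python3 -c "
from h import *
st()"
```

```text
t 18.1 tray mm [ -43.5 -213.9   35.9] yaw 0.045 F tray [ 0.1  -2.82 -0.67] j [-0.54  0.45  1.69 -0.    1.    0.99]
```

```bash
python3 -m crank '[[1,0,-0.003,0,0],[1,0,-0.006,0,0],[1,0,-0.009,0,0],[1,0,-0.012,0,0],[1,0,-0.015,0,0],[1,0,-0.018,0,0],[1,0,-0.021,0,0],[1,0,-0.024,0,0]]' >/dev/null
python3 -c "
from h import *
st()"
```

```text
t 18.9 tray mm [ -43.6 -199.1   35.8] yaw 0.0449 F tray [-0.4  -1.89  0.04] j [-0.52  0.44  1.71 -0.    1.    1.01]
```

```bash
python3 -m crank '[[1,0,-0.001,0,0],[1,0,-0.002,0,0],[1,0,-0.003,0,0],[1,0,-0.004,0,0],[1,0,-0.005,0,0],[1,0,-0.006,0,0],[1,0,-0.007,0,0],[1,0,-0.008,0,0]]' >/dev/null
python3 -c "
from h import *
st()"
```

```text
t 19.7 tray mm [ -43.6 -194.4   35.8] yaw 0.0448 F tray [-0.49 -1.81 -0.24] j [-0.51  0.43  1.71 -0.    1.    1.01]
```

```bash
python3 -m crank '[[1,0,-0.0007,0,0],[1,0,-0.0014,0,0],[1,0,-0.0021,0,0],[1,0,-0.0028,0,0],[1,0,-0.0035,0,0],[1,0,-0.0042,0,0],[1,0,-0.005,0,0],[1,0,-0.005,0,0]]' >/dev/null
python3 -c "
from h import *
st()"
```

```text
t 20.5 tray mm [ -43.5 -191.4   35.8] yaw 0.0449 F tray [-1.96 -1.    0.6 ] j [-0.51  0.43  1.72  0.    1.    1.02]
```

```bash
python3 -m crank '[[1,0,-0.0006,0,0],[1,0,-0.0012,0,0],[1,0,-0.0018,0,0],[1,0,-0.0024,0,0],[1,0,-0.003,0,0],[1,0,-0.0036,0,0],[1,0,-0.0042,0,0],[1,0,-0.0042,0,0]]' >/dev/null
python3 -c "
from h import *
st()"
```

```text
t 21.3 tray mm [ -43.4 -190.9   36. ] yaw 0.045 F tray [-2.71 -9.55 -1.57] j [-0.51  0.43  1.72 -0.    0.99  1.02]
```

The bolt has come hard up at the expected end: 9.6 N with no further motion. I'll back off, retreat upwards and check.

```bash
python3 -m crank '[[1,0,0.005,0,0],[1,0,0.02,0,0],[1,0,0.05,0,0],[1,0,0.06,0,0],[1,0,0.06,-0.08,0],[1,0,0.06,-0.16,0],[1,-0.08,0.06,-0.2,0],[1,-0.15,0.06,-0.2,0]]' >/dev/null
python3 -m crank '[[1,-0.08,0,0,0],[1,-0.16,0,0,0],[1,-0.2,0,0,0],[1,-0.2,0,0,0],[1,-0.2,0,0,0],[1,-0.2,0,0,0],[1,-0.2,0,0,0],[1,-0.2,0,0,0]]' >/dev/null
python3 - <<'E'
from h import *
st()
s=snap('top');t=snap('side')
a=cv2.resize(s['color'][170:245,340:440],(400,300),interpolation=cv2.INTER_CUBIC)
b=cv2.resize(t['color'][150:240,240:360],(400,300),interpolation=cv2.INTER_CUBIC)
f=cv2.resize(s['color'],(400,300));g=cv2.resize(t['color'],(400,300))
cv2.imwrite('pics/z.png',np.vstack([np.hstack([a,b]),np.hstack([f,g])]))
E
```

```text
t 22.9 tray mm [-252.9 -224.9  155.8] yaw 0.0458 F tray [-0.47  0.32  0.49] j [-0.81 -0.14  2.1   0.    1.18  0.71]
```

View pics/z.png

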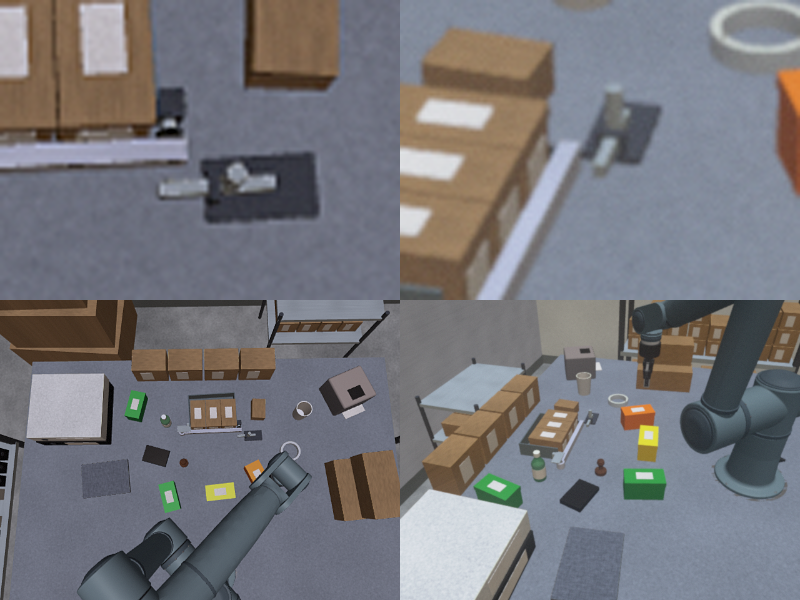

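The tongue tip at (160,188) reaches well past the bar's end at (187,150). The knob has moved about 23.5 mm up to its hard stop, which fits a start at up to 3 mm. The other things on the table look undisturbed and the arm is clear.

```bash
python3 -c "
from h import *
print(job_done())"
```

```text
the job is handed in; nothing more can be done
None
```

The bar is closed against the stop (held at about 15 N for over a second), the bolt is pushed across to its hard stop in front of the bar's end, and I handed the job in at about 23 s with the arm clear.

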